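Open the parts bin and stock the long valve stem

ROBOT

A 7-joint arm with a two-finger parallel gripper is mounted at the origin on the work surface. World frame = base frame: x ahead of the robot, y to its left, z up, the work surface at z = 0. Lengths are in m, angles in rad, forces in N, time in s.
With the tool pointing down it reaches from about 0.425 to 0.875 m from the base axis. Payload 8.4 kg.
Tool frame: the origin (TCP) lies at the very end of the fingers, on their centre line; the grasp point (between the pads) lies tcp_to_grasp behind it (tcp_to_grasp is the distance from the TCP to the grasp point, in m); z points along the fingers, y is the line along which they close (so a half turn about z gives the same grasp; the last joint's range is limited). The gripper opens to 85 mm and grips with 20 to 120 N. Pads are 22 mm wide; open, the fingers measure 114 mm over their backs; the gripper's body (76 mm by 85 mm) begins 54 mm behind the grasp point. The pads swing forward as they close: fully open they stand 13 mm farther back than shut.
Start: joints at [-1.331, 0.333, 0.04, 1.465, -0.013, 1.343, -0.059], TCP at [0.216, 0.613, 0.231] pointing down, gripper open.
Joint ranges: [-2.58, 2.58], [-0.38, 2.09], [-1.3, 1.39], [0.25, 2.4], [-1.5, 4.64], [0.08, 2.09], [-2.65, 2.65]. Speed limits (rad/s): [2.22, 2.22, 2.79, 2.79, 3.14, 3.14, 3.14].

INTERFACE

Orientations are given as a unit quaternion [w, x, y, z].
In Python, from rig import observe, camera, camera_info, close_job, outline_of, tip_of, tcp_to_grasp gives the robot as it stands.
- The arm moves only by the shell command python3 -m handwheel 'ROWS' [OPENING] [FORCE]. ROWS is JSON, a list of rows, each a list of 2 entries, a list of its own where there are three numbers: the shift along the world's x, y, z in mm, then the turn, a rotation vector about the world's x, y, z in rad. A call has 1 to 20 rows; each row is the pose to reach, as a shift and turn from the pose commanded when the call began; what a row does not reach only later rows make up. A row lasts 1/12 s, in which the tool goes at most 41.7 mm and 7.16 degrees, less where a joint would pass 70% of its speed; a pose out of reach is approached as far as the arm can. A call with a gripper value outside its range is refused whole. OPENING is the opening, from 0 (shut) to 1 (fully open), set as the call begins (- or left out, the last holds). The fingers move at their own pace and stop on an object; FORCE is the grip in N (left out, the last holds). Time passes only in rows, so rows that repeat a pose let the fingers close. It gives the time, the measured TCP pose, the force, the opening and the grip force at its end, in the units of the state.
- observe(): the state, without advancing time (a new reading comes with each control period).
- camera(name): name is "scene" or "top" or "wrist"; returns (picture, depth): 400x640x3 uint8, red, green, blue; 400x640 float32, m along the optical axis (not along the pixel's ray), 0 where there is no reading.
- camera_info(name): a dict with "fx", "fy", "cx", "cy" (pixels), "world_from_camera" (4x4, takes a point from camera to world coordinates). Camera axes: x right, y down, z forward; pixel columns grow to the right and rows downward; lengths in m; the calibration is good to about 2 mm. The wrist camera is an equidistant fisheye: a pixel r from the principal point sees the ray r / f radians off the axis. A picture is of the moment at which its call begins: read the wrist's pose just before it. camera_info takes no time and is no camera call; for the wrist camera it gives the pose at the moment of the call.
- close_job(): hands the job in; it is judged then, once.
Trained networks look in the newest picture that a camera, given by its name, has taken for a name from the list of things; names that differ only in an ending like _2 or _b are one class to them, and where a whole thing is asked for, a point or a joint stands for the part that bears it (a point fixed in the world has none). Each returns a list of dicts, best first, with "conf" (0 to 1); they miss things now and then, are a little off and sometimes report something else, mostly with a low value. They report only what shows in the picture. A call takes as long as a camera call.
- outline_of(camera, thing): "pixels" (400x640 bool, what is visible of it) and "centre" ([column, row] in pixels, amid what is visible of it).
- tip_of(camera, thing): "centre" ([column, row] in pixels: a listed point, or the origin of a listed thing).
The state is a dict: "t": time; "joint_positions": joint angles; "joint_vel": joint speeds; "tau": joint torques, N m; "ee_pos": TCP position; "tool_rot": TCP orientation; "ft_force": force on the tool from outside, world axes, zero at the start; "torque": the same for the moment, N m; "gripper_width": opening from 0.0 (shut) to 1.0 (fully open); "grasp_force": force on a finger pad.
Only numpy, scipy, OpenCV 4.12 (cv2) and the standard library are available. Lean on these libraries where they do the work, as an engineer would, in place of code of your own. Each camera call takes 0.05 s, during which the arm holds its last target. There are 200 camera calls.

TASK

Lift the bin's hinged lid all the way back until it rests on its stop, easing it rather than flinging it. Then take the long valve stem off the bench and let it down foot first into the narrow square holder inside the bin, so that it stands upright on the floor of the holder. Leave the two short stems, the core tool and the balance weight where they are.

Things in the scene. Friction and masses are not known exactly. Their poses are not given: they have to be found in the camera images.
- bin: Grey sheet-steel parts bin, fixed to the bench, 170 (x) x 220 (y) x 115 (z) mm, walls and floor 4 mm. Origin: centre of its underside, on the bench. Its own -x side is the front, where the lid opens; the lid hinge runs along y at the top of its +x side.
- lid (a joint): Hinge angle of the flat bare-steel lid (220 mm wide, 4 mm thick, 0.3 kg): 0 = closed flat on the rim, 1.75 rad = resting on its stop, leaning 10 degrees back past upright. It starts slightly ajar. A stiff friction hinge keeps it wherever it is left; lifting at the lip takes about 3 to 5 N. The lid has no handle; it overhangs the front of the bin.
- lid_lip (a point): Middle of the lid's free front edge, at its underside, 195 mm from the hinge line; moves with the lid. The edge is a rolled bead 8 mm thick reaching 2 mm farther out and overhangs the bin's front wall by about 25 mm when closed. x and y axes lie in the lid, x towards the hinge, y along the hinge, z out of the outer face.
- lid_hinge (a point): Middle of the hinge line, 115 mm above the bench. Axes turn with the lid as for lid_lip.
- well: Narrow square aluminium holder, fixed upright inside the bin (its place in the bin varies), outside 46 x 46 mm, inside 38 x 38 mm, 75 mm high with a 4 mm floor, open on top. Origin: centre of its underside, which is 4 mm above the bench. Its sides are parallel to the bin's.
- well_mouth (a point): Centre of the open top of the holder, 75 mm above its origin (79 mm above the bench).
- stem_long: The long valve stem, 105 mm tall, standing upright on a round black rubber foot 30 mm across and 8 mm thick; rubber body 19 to 25 mm across up to 47 mm, above it a brass barrel 12 mm across with a black 13 mm cap on the last 12 mm. 40 to 85 g. Origin: centre of the underside of the foot, z along the stem.
- stem_short_a: A short valve stem, 70 mm tall, same foot and make, standing on the bench. Origin: centre of the underside of the foot.
- stem_short_b: Another short valve stem, 70 mm tall. Origin: centre of the underside of the foot.
- core_tool: Squat chrome valve core tool standing upright, 40 mm across, 62 mm tall. Origin: centre of its underside.
- weight: Zinc clip-on balance weight, a flat bar 85 x 20 x 18 mm lying on the bench along its x. Origin: centre of its underside.

How it is judged:
On the way, in this order (a step that is already met when the one before it is completed fails the run):
1. The lid rests on its stop (within 0.05 rad, joint over 1.70) while the long stem still stands untouched on the bench (moved less than 10 mm) (value of joint lid above 1.7 rad and distance of stem_long from where it was at the start of the episode below 0.01 m), for 0.2 s.
2. The long stem stands foot down in the holder (z of stem_long in the frame of well between -0.003 and 0.01 m and horizontal distance between stem_long and well below 0.012 m and angle between stem_long's own z axis and vertical below 0.17 rad), for 0.2 s.
At the end, for the whole second after the job is handed in: The lid rests on its stop (within 0.05 rad). The long stem stands still in the holder, foot down on its floor (within 6 mm), upright within 10 degrees. The robot has let go and touches nothing (all of step 2 and value of joint lid above 1.7 rad and linear speed of stem_long below 0.02 m/s and contact force between each of the fingers, the arm and anything else below 0.3 N).
It fails at once if The lid is flung: it swings faster than 3 rad/s (velocity of joint lid above 3 rad/s).
It fails at once if The long stem tips over or is turned more than 45 degrees from upright (angle between stem_long's own z axis and vertical above 0.785 rad).
It fails at once if A short valve stem is moved more than 15 mm or tipped over (distance of any of stem_short_a, stem_short_b from where it was at the start of the episode above 0.015 m or angle between any of stem_short_a, stem_short_b's own z axis and vertical above 0.5 rad).
It fails at once if The core tool is moved more than 15 mm or tipped over (distance of core_tool from where it was at the start of the episode above 0.015 m or angle between core_tool's own z axis and vertical above 0.5 rad).
It fails at once if The balance weight is moved more than 15 mm (distance of weight from where it was at the start of the episode above 0.015 m).
It also fails if it takes over 64 s, if anything falls off the work surface, if the arm or the gripper's body presses on something with over 40 N, if the wrist force passes 120 N, or if a joint passes its speed limit or range.

## Working session

There is one attempt and no reset: what is moved stays moved. The work goes in short steps, Python scripts to look and compute and a shell command to move; the robot and the scene stay as the last step left them, time stands still between calls to the robot, and variables do not carry over. Pictures are saved under pics/ and viewed, at most 10 in all, crops included, and the job is handed in when it is done.

```bash
mkdir -p pics; cat > h.py <<'E'
import numpy as np, cv2
from rig import *
def w(name,u,v,d,info=None):
    i=info or camera_info(name); T=np.array(i["world_from_camera"])
    p=np.array([(u-i["cx"])/i["fx"]*d,(v-i["cy"])/i["fy"]*d,d,1]); return (T@p)[:3]
def ray(name,u,v,z):
    i=camera_info(name); T=np.array(i["world_from_camera"])
    r=T[:3,:3]@np.array([(u-i["cx"])/i["fx"],(v-i["cy"])/i["fy"],1]); o=T[:3,3]
    return o+r*(z-o[2])/r[2]
def cloud(name,dep,mask=None):
    i=camera_info(name); T=np.array(i["world_from_camera"])
    v,u=np.nonzero((dep>0)&(mask if mask is not None else True)); d=dep[v,u]
    p=np.c_[(u-i["cx"])/i["fx"]*d,(v-i["cy"])/i["fy"]*d,d]
    return p@T[:3,:3].T+T[:3,3]
E
python3 - <<'E'
from h import *
np.set_printoptions(precision=3,suppress=True)
s=observe();print(s['t'],s['ee_pos'],s['tool_rot'],tcp_to_grasp)
for c in("scene","top"):
    im,d=camera(c);cv2.imwrite(f"pics/{c}0.png",im[:,:,::-1])
    print(c,np.array(camera_info(c)["world_from_camera"]))
    for t in("bin","lid","well","stem_long","stem_short_a","core_tool","weight"):
        for o in outline_of(c,t)[:3]:
            P=cloud(c,d,o["pixels"])
            print(t,round(o["conf"],2),np.round(o["centre"]),np.percentile(P,[3,50,97],axis=0).round(3).tolist() if len(P) else None)
    for t in("lid_lip","lid_hinge","stem_long","well_mouth","bin"):
        for o in tip_of(c,t)[:2]: print("tip",t,round(o["conf"],2),np.round(o["centre"],1))
E
```

```text
0.0 [0.216 0.613 0.23 ] [-0.     0.169  0.986 -0.001] 0.0187
scene [[-0.037  0.758 -0.651  1.066]
 [ 0.999  0.02  -0.034 -0.001]
 [-0.013 -0.652 -0.758  0.668]
 [ 0.     0.     0.     1.   ]]
bin 0.61 [426. 196.] [[0.433, 0.065, 0.005], [0.56, 0.176, 0.123], [0.652, 0.304, 0.169]]
lid 0.65 [431. 175.] [[0.425, 0.073, 0.121], [0.542, 0.185, 0.148], [0.647, 0.295, 0.17]]
well 0.6 [436. 215.] [[0.541, 0.183, 0.028], [0.569, 0.199, 0.06], [0.581, 0.237, 0.079]]
stem_long 0.72 [263. 229.] [[0.582, -0.145, 0.003], [0.594, -0.133, 0.034], [0.601, -0.123, 0.105]]
stem_short_a 0.55 [281. 189.] [[0.438, -0.129, 0.0], [0.479, -0.114, 0.021], [0.487, -0.101, 0.072]]
stem_short_a 0.53 [221. 205.] [[0.463, -0.269, 0.0], [0.523, -0.242, 0.023], [0.53, -0.231, 0.071]]
core_tool 0.89 [323. 287.] [[0.702, -0.04, 0.011], [0.72, -0.021, 0.037], [0.729, -0.005, 0.061]]
weight 0.71 [224. 174.] [[0.365, -0.273, 0.005], [0.409, -0.26, 0.015], [0.438, -0.249, 0.021]]
weight 0.15 [430. 174.] [[0.425, 0.075, 0.121], [0.542, 0.185, 0.148], [0.646, 0.295, 0.17]]
tip lid_lip 0.88 [399.4 189.2]
tip lid_hinge 0.74 
[... 743 characters left out ...]
m_short_a 0.34 [324. 133.] [[0.693, -0.038, -0.0], [0.707, -0.02, 0.036], [0.728, -0.002, 0.061]]
core_tool 0.65 [325. 134.] [[0.693, -0.038, -0.001], [0.708, -0.02, 0.036], [0.729, -0.002, 0.061]]
core_tool 0.55 [227. 218.] [[0.423, 0.076, 0.12], [0.533, 0.184, 0.145], [0.641, 0.294, 0.169]]
weight 0.72 [434. 270.] [[0.362, -0.274, 0.001], [0.402, -0.262, 0.014], [0.438, -0.25, 0.02]]
weight 0.64 [379. 187.] [[0.58, -0.145, 0.004], [0.589, -0.131, 0.02], [0.604, -0.121, 0.106]]
tip lid_lip 0.56 [258.6 180.5]
tip lid_hinge 0.69 [197.9 248.9]
tip lid_hinge 0.67 [369.2 236.9]
tip stem_long 0.6 [377.2 185.7]
tip well_mouth 0.45 [324.6 135.9]
tip bin 0.67 [379.2 187.3]
tip bin 0.58 [236.4 219.4]
```

View pics/scene0.png

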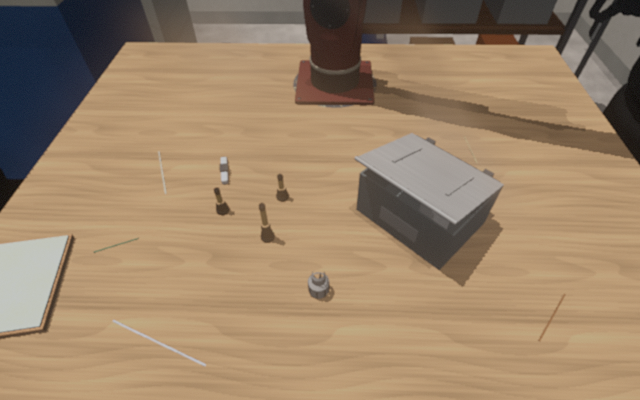

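```bash
python3 - <<'E'
from h import *
np.set_printoptions(precision=4,suppress=True)
im,d=camera("top")
o=outline_of("top","lid")[0]
m=cv2.erode(o["pixels"].astype(np.uint8),np.ones((3,3)))>0
P=cloud("top",d,m); P=P[P[:,2]>0.1]
c=P.mean(0); n=np.linalg.svd(P-c,full_matrices=False)[2][2]; n*=np.sign(n[2]); r=(P-c)@n
P=P[abs(r)<.004]; c=P.mean(0); n=np.linalg.svd(P-c,full_matrices=False)[2][2]; n*=np.sign(n[2])
print(c,n,"tilt",np.arccos(n[2]),"dir",np.arctan2(n[1],n[0]))
R=cv2.minAreaRect(((P-c)[:,:2]*1000).astype(np.float32)); b=cv2.boxPoints(R)/1000+c[:2]
z=c[2]-((b-c[:2])@n[:2])/n[2]; print(np.c_[b,z])
p=ray("top",258.6,180.5,.15);print("lip",p); print("lip scene",ray("scene",399.4,189.2,.15), "hinge",ray("scene",451.5,156.3,.115),ray("top",197.9,248.9,.115))
print("well", ray("scene",438.5,201.9,.079))
E
```

```text
[0.5324 0.1843 0.1443] [-0.183   0.1741  0.9676] tilt 0.255417569077571 dir 2.381134808513102
[[0.3901 0.1717 0.1196]
 [0.5251 0.0441 0.1681]
 [0.6725 0.2001 0.1679]
 [0.5375 0.3277 0.1194]]
lip [0.5988 0.1202 0.15  ]
lip scene [0.5828 0.121  0.15  ] hinge [0.4539 0.2466 0.115 ] [0.4662 0.25   0.115 ]
well [0.5493 0.2121 0.079 ]
```

The scene view shows the bin at right (lid lip near 399,189, hinge near 451,156), the long stem at (263,229) and the core tool at (318,287). The network tips agree with this. Next I'll work out the lift arc.

```bash
python3 - <<'E'
from h import *
from scipy.spatial.transform import Rotation as R
np.set_printoptions(precision=3,suppress=True)
ux=np.array([-.725,.689,0]);k=np.array([.689,.725,0]);Z=np.array([0,0,1])
hinge=np.array([.459,.249,.115])
def tip(th,l=.02,h=.013):
    a=np.clip(np.pi/2-th,.05,np.pi/4)
    lip=hinge+.195*(-np.cos(th)*ux+np.sin(th)*Z)
    return lip+l*(np.sin(a)*ux-np.cos(a)*Z)-h*(np.cos(a)*ux+np.sin(a)*Z),a
t0=tip(.255)[0]; print("t0",t0,"standby",t0-.05*ux)
for th in np.arange(.255,1.8,.1):
    p,a=tip(th); print(round(th,2),((p-t0)*1000).round(),"turn",(k*(a-np.pi/4)).round(2))
print((R.from_rotvec(k*np.pi/4)*R.from_rotvec([0,0,-.43])).as_rotvec())
E
python3 -m handwheel '[[[0,0,40],[0,0,0]],[[30,-30,80],[0,0,0]],[[60,-60,110],[0,0,-0.1]],[[85,-90,120],[0,0,-0.2]],[[110,-120,120],[0,0,-0.3]],[[135,-150,120],[0,0,-0.43]],[[160,-180,120],[0,0,-0.43]],[[185,-210,120],[0,0,-0.43]],[[210,-240,120],[0,0,-0.43]],[[235,-270,120],[0,0,-0.43]],[[260,-300,120],[0,0,-0.43]],[[285,-330,120],[0,0,-0.43]],[[310,-360,120],[0,0,-0.43]],[[335,-390,120],[0,0,-0.43]],[[360,-420,120],[0,0,-0.43]],[[385,-450,120],[0,0,-0.43]],[[405,-480,120],[0,0,-0.43]],[[420,-510,120],[0,0,-0.43]],[[430,-535,120],[0,0,-0.43]],[[430,-535,120],[0,0,-0.43]]]' 0
```

```text
t0 [0.592 0.122 0.141] standby [0.628 0.088 0.141]
0.26 [0. 0. 0.] turn [0. 0. 0.]
0.36 [-4.  4. 19.] turn [0. 0. 0.]
0.45 [-10.   9.  37.] turn [0. 0. 0.]
0.55 [-17.  16.  54.] turn [0. 0. 0.]
0.65 [-25.  23.  70.] turn [0. 0. 0.]
0.75 [-34.  32.  84.] turn [0. 0. 0.]
0.85 [-43.  41.  98.] turn [-0.05 -0.05 -0.  ]
0.95 [-52.  50. 109.] turn [-0.12 -0.12 -0.  ]
1.05 [-62.  59. 120.] turn [-0.19 -0.2  -0.  ]
1.15 [-73.  70. 129.] turn [-0.25 -0.27 -0.  ]
1.25 [-85.  81. 136.] turn [-0.32 -0.34 -0.  ]
1.35 [-97.  92. 142.] turn [-0.39 -0.41 -0.  ]
1.45 [-109.  104.  146.] turn [-0.46 -0.49 -0.  ]
1.55 [-122.  116.  148.] turn [-0.51 -0.53 -0.  ]
1.65 [-136.  130.  148.] turn [-0.51 -0.53 -0.  ]
1.75 [-150.  143.  145.] turn [-0.51 -0.53 -0.  ]
[ 0.41   0.677 -0.408]
t: 3.07
ee_pos: [0.6474, 0.0703, 0.3512]
tool_rot: [0.001, 0.379, 0.925, -0.002]
ft_force: [-0.1, -1.1, -0.2]
gripper_width: -0.0
grasp_force: 0.0
```

```bash
python3 -m handwheel '[[[0,0,-10],[0.08,0.08,0]],[[0,0,-30],[0.16,0.17,0]],[[0,0,-50],[0.24,0.25,0]],[[0,0,-70],[0.32,0.34,0]],[[0,0,-90],[0.4,0.42,0]],[[0,0,-110],[0.48,0.51,0]],[[0,0,-110],[0.54,0.57,0]],[[0,0,-110],[0.54,0.57,0]],[[0,0,-110],[0.54,0.57,0]]]'
python3 - <<'E'
from h import *
from scipy.spatial.transform import Rotation as R
s=observe();q=s['tool_rot'];print(R.from_quat([*q[1:],q[0]]).as_matrix()[:,2],np.round(s['joint_positions'],2))
im,d=camera("scene");cv2.imwrite("pics/s1.png",cv2.resize(im[80:280,240:540,::-1],None,fx=2,fy=2))
E
```

```text
t: 3.82
ee_pos: [0.6464, 0.0771, 0.2395]
tool_rot: [-0.356, 0.347, 0.856, 0.139]
ft_force: [0.1, -0.0, 0.5]
gripper_width: -0.004
grasp_force: 0.0
[-0.51327941  0.48556015 -0.70765499] [-0.12  0.81  0.38  0.99 -0.71  2.05  0.93]
```

View pics/s1.png

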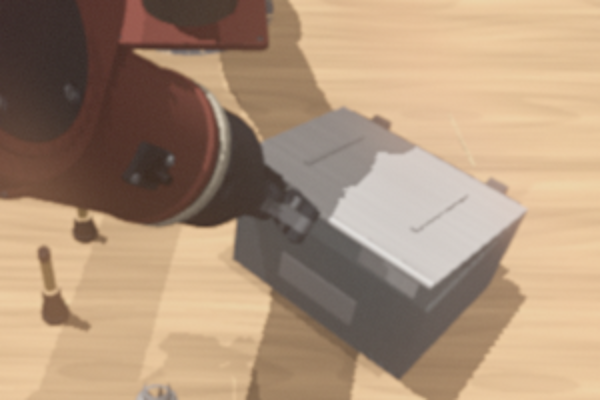

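```bash
python3 -m handwheel '[[[0,-5,-20],[-0.04,-0.04,0]],[[0,-5,-40],[-0.08,-0.08,0]],[[0,-5,-60],[-0.08,-0.08,0]],[[0,-5,-80],[-0.08,-0.08,0]],[[0,0,-95],[-0.08,-0.08,0]],[[0,0,-100],[-0.08,-0.08,0]],[[0,0,-100],[-0.08,-0.08,0]]]'
python3 - <<'E'
from h import *
from scipy.spatial.transform import Rotation as R
s=observe();q=s['tool_rot'];print(R.from_quat([*q[1:],q[0]]).as_matrix()[:,2],np.round(s['joint_positions'],2))
E
```

```text
t: 4.45
ee_pos: [0.6458, 0.0796, 0.1418]
tool_rot: [-0.307, 0.353, 0.876, 0.119]
ft_force: [-0.5, -0.3, -0.7]
gripper_width: 0.0
grasp_force: 0.0
[-0.45364415  0.42556814 -0.78300622] [-0.18  0.81  0.4   1.15 -0.64  1.82  1.02]
```

```bash
python3 -m handwheel '[[[-15,12,-3],[0,0,0]],[[-30,24,-3],[0,0,0]],[[-42,33,-3],[0,0,0]],[[-54,42,-3],[0,0,0]],[[-54,42,-3],[0,0,0]]]'
```

```text
t: 4.87
ee_pos: [0.5916, 0.1215, 0.1406]
tool_rot: [-0.306, 0.353, 0.876, 0.12]
ft_force: [-0.5, 0.3, -0.1]
gripper_width: -0.0
grasp_force: 0.0
```

Now lift along the first part of the arc.

```bash
python3 -m handwheel '[[[-2,2,10],[0,0,0]],[[-4,4,19],[0,0,0]],[[-7,7,28],[0,0,0]],[[-10,9,37],[0,0,0]],[[-13,13,46],[0,0,0]],[[-17,16,54],[0,0,0]],[[-21,20,62],[0,0,0]],[[-25,23,70],[0,0,0]],[[-29,28,77],[0,0,0]],[[-34,32,84],[0,0,0]],[[-34,32,84],[0,0,0]]]'
python3 - <<'E'
from h import *
im,d=camera("scene");cv2.imwrite("pics/s2.png",cv2.resize(im[40:280,240:540,::-1],None,fx=2,fy=2))
E
```

```text
t: 5.78
ee_pos: [0.5577, 0.1529, 0.2247]
tool_rot: [-0.307, 0.354, 0.875, 0.12]
ft_force: [0.4, 0.6, 0.0]
gripper_width: 0.0
grasp_force: 0.0
```

View pics/s2.png

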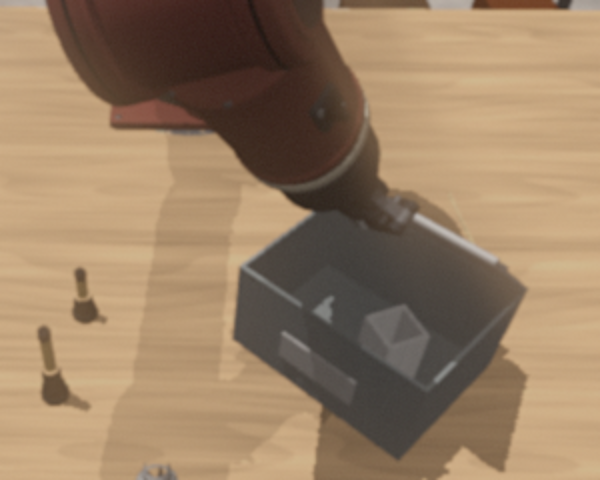

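The lid is about half open, with the finger under its lip and the holder visible at crop (400,335). I'll continue the arc to the stop.

```bash
python3 -m handwheel '[[[-4,4,7],[0,0,0]],[[-9,9,14],[0,0,0]],[[-13,13,20],[-0.02,-0.02,0]],[[-18,18,25],[-0.04,-0.04,0]],[[-23,23,31],[-0.08,-0.08,0]],[[-28,27,36],[-0.11,-0.12,0]],[[-33,32,41],[-0.14,-0.15,0]],[[-39,38,45],[-0.17,-0.19,0]],[[-45,43,49],[-0.21,-0.22,0]],[[-51,49,52],[-0.24,-0.26,0]],[[-57,54,55],[-0.28,-0.29,0]],[[-63,60,58],[-0.31,-0.33,0]],[[-69,66,60],[-0.35,-0.37,0]],[[-75,72,62],[-0.38,-0.41,0]],[[-82,78,63],[-0.41,-0.43,0]],[[-88,84,64],[-0.43,-0.45,0]],[[-95,91,64],[-0.43,-0.45,0]],[[-102,98,64],[-0.43,-0.45,0]],[[-109,104,63],[-0.43,-0.45,0]],[[-113,108,62],[-0.43,-0.45,0]]]'

```

```text
t: 7.5
ee_pos: [0.4443, 0.2607, 0.2844]
tool_rot: [-0.024, 0.376, 0.926, 0.007]
ft_force: [1.0, -1.4, 2.9]
gripper_width: 0.002
grasp_force: 1.3
```

```bash
python3 -m handwheel '[[[-3,3,0],[0,0,0]],[[-6,6,0],[0,0,0]],[[-8,8,0],[0,0,0]],[[-8,8,0],[0,0,0]]]'
python3 - <<'E'
from h import *
im,d=camera("scene");cv2.imwrite("pics/s3.png",cv2.resize(im[40:280,240:540,::-1],None,fx=2,fy=2))
for o in outline_of("scene","lid")[:2]:
    P=cloud("scene",d,cv2.erode(o["pixels"].astype(np.uint8),np.ones((3,3)))>0)
    c=np.median(P,0);P=P[np.linalg.norm(P-c,axis=1)<.15];n=np.linalg.svd(P-P.mean(0),full_matrices=False)[2][2]
    print(o["conf"],len(P),c,n,np.arccos(abs(n[2])),P.max(0))
E
```

```text
t: 7.83
ee_pos: [0.443, 0.2617, 0.2845]
tool_rot: [-0.019, 0.38, 0.925, 0.006]
ft_force: [21.8, -17.8, -0.8]
gripper_width: 0.001
grasp_force: 14.0
0.8 10616 [0.45675438 0.27504099 0.22359069] [-0.71061417  0.68086469 -0.17734368] 1.3925096424201735 [0.53350576 0.3527276  0.3095901 ]
```

View pics/s3.png

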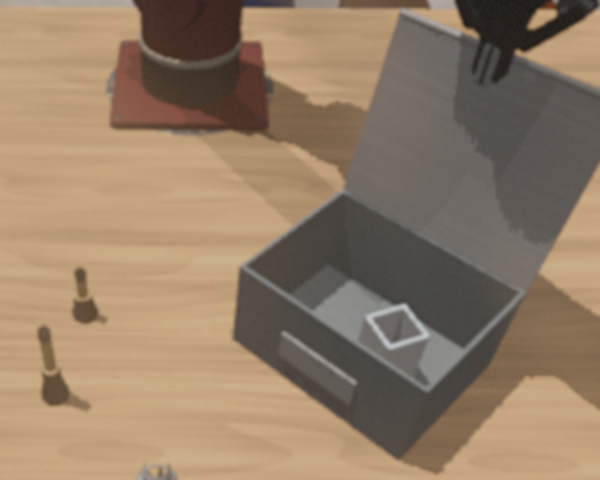

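```bash
python3 -m handwheel '[[[10,-10,0],[0,0,0]],[[25,-25,10],[0,0,0]],[[45,-45,40],[0,0,0]],[[65,-70,60],[0,0,0]],[[75,-100,60],[0,0,0]],[[85,-140,60],[0,0,0]],[[85,-180,60],[0,0,0]],[[85,-220,60],[0,0,0]],[[85,-260,60],[0,0,0]],[[85,-290,40],[0,0,0]],[[85,-290,20],[0,0,0]],[[85,-290,20],[0,0,0]]]' 0.6
cat > m.py <<'E'
from h import *
from scipy.spatial.transform import Rotation as R
np.set_printoptions(precision=4,suppress=True)
ux=np.array([-.725,.689]);uy=np.array([-.689,-.725])
for c in("scene","top"):
    im,d=camera(c); P=cloud(c,d)
    q=P[(np.hypot(P[:,0]-.59,P[:,1]+.132)<.03)&(P[:,2]>.085)&(P[:,2]<.115)]
    print(c,"stem",len(q),np.median(q,0),(q.max(0)+q.min(0))/2,[x["centre"] for x in tip_of(c,"stem_long")[:2]])
    for o in outline_of(c,"lid")[:1]:
        L=cloud(c,d,cv2.erode(o["pixels"].astype(np.uint8),np.ones((3,3)))>0)
        n=np.linalg.svd(L-np.median(L,0),full_matrices=False)[2][2]; print("lid",o["conf"],np.arccos(n[2]))
    for o in outline_of(c,"well")[:1]:
        L=cloud(c,d,cv2.dilate(o["pixels"].astype(np.uint8),np.ones((5,5)))>0); L=L[(L[:,2]>.073)&(L[:,2]<.086)]
        s=L[:,:2]@np.c_[ux,uy]; lo,hi=np.percentile(s,[2,98],axis=0); m=(lo+hi)/2
        print("well",o["conf"],len(L),hi-lo,m[0]*ux+m[1]*uy)
    for o in tip_of(c,"well_mouth")[:2]: print("mouth",o["conf"],ray(c,*o["centre"],.079))
    for o in tip_of(c,"stem_long")[:1]: print("foot",o["conf"],ray(c,*o["centre"],0))
s=observe();q=s['tool_rot'];M=R.from_quat([*q[1:],q[0]]);z=M.as_matrix()[:,2];print(s['ee_pos'],z,"fix",np.cross(z,[0,0,-1]),"y",M.as_matrix()[:,1])
E
python3 m.py
```

```text
t: 8.93
ee_pos: [0.5203, -0.0238, 0.3009]
tool_rot: [-0.026, 0.378, 0.925, 0.006]
ft_force: [-0.2, 1.5, -0.6]
gripper_width: 0.598
grasp_force: 0.0
scene stem 67 [ 0.5924 -0.1337  0.1016] [ 0.589  -0.1342  0.0964] [[267.0, 235.9]]
lid 0.74 1.394030112482645
well 0.87 269 [0.0551 0.055 ] [0.5527 0.2115]
mouth 0.89 [0.5495 0.2131 0.079 ]
foot 0.9 [ 0.5853 -0.1366  0.    ]
  return _methods._mean(a, axis=axis, dtype=dtype,
  ret = um.true_divide(
Traceback (most recent call last):
  File "m.py", line 8, in <module>
    print(c,"stem",len(q),np.median(q,0),(q.max(0)+q.min(0))/2,[x["centre"] for x in tip_of(c,"stem_long")[:2]])
                                          ~~~~~^^^
ValueError: zero-size array to reduction operation maximum which has no identity
```

```bash
python3 -m handwheel '[[[20,-30,0],[0,0,0]],[[40,-60,0],[-0.035,-0.036,0]],[[60,-90,-10],[-0.035,-0.036,0]],[[68,-110,-30],[-0.035,-0.036,0]],[[68,-110,-60],[-0.035,-0.036,0]],[[68,-110,-90],[-0.035,-0.036,0]],[[68,-110,-120],[-0.035,-0.036,0]],[[68,-110,-126],[-0.035,-0.036,0]],[[68,-110,-126],[-0.035,-0.036,0]]]' 0.6
cat > wr.py <<'E'
from h import *
from scipy.spatial.transform import Rotation as R
np.set_printoptions(precision=4,suppress=True)
def wray(u,v,i):
    T=np.array(i["world_from_camera"]);a,b=u-i["cx"],v-i["cy"];r=np.hypot(a,b)+1e-9;t=r/i["fx"]
    return T[:3,3],T[:3,:3]@np.array([a/r*np.sin(t),b/r*np.sin(t),np.cos(t)]),t
def wcloud(d,i,m):
    v,u=np.nonzero((d>0)&m);a,b=u-i["cx"],v-i["cy"];r=np.hypot(a,b)+1e-9;t=r/i["fx"];D=d[v,u]
    T=np.array(i["world_from_camera"]);P=np.c_[a/r*np.tan(t)*D,b/r*np.tan(t)*D,D]
    return P@T[:3,:3].T+T[:3,3]
s=observe();q=s['tool_rot'];M=R.from_quat([*q[1:],q[0]]).as_matrix();print(s['t'],s['ee_pos'],"z",M[:,2],"fix",np.cross(M[:,2],[0,0,-1]),"y",M[:,1])
i=camera_info("wrist");im,d=camera("wrist")
E
cat > w1.py <<'E'
from wr import *
cv2.imwrite("pics/w1.png",im[:,:,::-1])
for o in outline_of("wrist","stem_long")[:2]:
    P=wcloud(d,i,o["pixels"]);print(o["conf"],o["centre"],len(P))
    for lo,hi in((.002,.012),(.015,.045),(.05,.09),(.095,.11)):
        q=P[(P[:,2]>lo)&(P[:,2]<hi)]
        if len(q): print(lo,hi,len(q),np.median(q,0),(q.min(0)+q.max(0))/2,np.ptp(q,0))
for o in tip_of("wrist","stem_long")[:2]:
    p,r,t=wray(*o["centre"],i);print(o["conf"],o["centre"],p+r*(0-p[2])/r[2])
E
python3 w1.py
```

```text
t: 10.03
ee_pos: [0.5892, -0.1311, 0.1769]
tool_rot: [-0.002, 0.376, 0.927, -0.003]
ft_force: [-1.3, 0.6, 0.4]
gripper_width: 0.602
grasp_force: 0.0
10.0333 [ 0.5892 -0.1311  0.1769] z [-0.0068 -0.0041 -1.    ] fix [ 0.0041 -0.0068  0.    ] y [ 0.6967  0.7174 -0.0077]
0.89 [323.4, 191.9] 1088
0.002 0.012 281 [ 0.5884 -0.133   0.0091] [ 0.6013 -0.1426  0.0067] [0.0522 0.0468 0.0093]
0.015 0.045 249 [ 0.5837 -0.1275  0.0264] [ 0.5891 -0.1336  0.0303] [0.0223 0.0236 0.0294]
0.05 0.09 184 [ 0.5861 -0.13    0.0715] [ 0.5887 -0.1324  0.0702] [0.0096 0.0091 0.0393]
0.095 0.11 279 [ 0.5891 -0.1331  0.106 ] [ 0.59   -0.1338  0.1016] [0.0131 0.0128 0.0122]
```

View pics/w1.png

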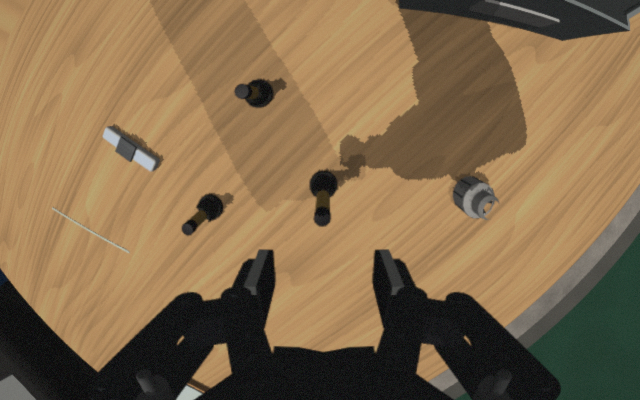

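The wrist view shows the long stem (323,190) midway between the fingers (258 and 392). The depth puts it at (0.5895, -0.1335), so I only need to shift 2 mm. Descend and grip.

```bash
python3 -m handwheel '[[[0,-2,-25],[0.004,-0.007,0]],[[0,-2,-50],[0.004,-0.007,0]],[[0,-2,-75],[0.004,-0.007,0]],[[0,-2,-95],[0.004,-0.007,0]],[[0,-2,-103],[0.004,-0.007,0]],[[0,-2,-103],[0.004,-0.007,0]]]' 0.6 && python3 -m handwheel '[[[0,0,0],[0,0,0]],[[0,0,0],[0,0,0]],[[0,0,0],[0,0,0]],[[0,0,0],[0,0,0]],[[0,0,0],[0,0,0]],[[0,0,0],[0,0,0]],[[0,0,0],[0,0,0]],[[0,0,0],[0,0,0]]]' 0 35 && python3 -m handwheel '[[[0,0,10],[0,0,0]],[[0,0,30],[0,0,0]],[[0,0,60],[0,0,0]],[[0,0,90],[0,0,0]],[[0,0,120],[0,0,0]],[[0,0,150],[0,0,0]],[[0,0,170],[0,0,0]],[[0,0,170],[0,0,0]]]'
python3 - <<'E'
from wr import *
P=wcloud(d,i,np.ones(d.shape,bool))
t=s['ee_pos'];f=M
Q=(P-t)@f   # tool frame, stem extends to +z
q=Q[(np.hypot(Q[:,0],Q[:,1])<.03)&(Q[:,2]>.0)&(Q[:,2]<.09)]
for lo,hi in((.0,.02),(.03,.06),(.06,.085)):
    k=q[(q[:,2]>lo)&(q[:,2]<hi)]; 
    if len(k):print(lo,len(k),(k.min(0)+k.max(0))/2,np.ptp(k,0))
print(i["world_from_camera"][0][3],i["world_from_camera"][1][3])
im,d=camera("scene");cv2.imwrite("pics/s4.png",cv2.resize(im[40:280,180:480,::-1],None,fx=2,fy=2))
E
```

```text
t: 10.68
ee_pos: [0.59, -0.1337, 0.0751]
tool_rot: [0.001, 0.376, 0.927, 0.0]
ft_force: [1.0, 0.1, -0.4]
gripper_width: 0.598
grasp_force: 0.0
t: 11.35
ee_pos: [0.591, -0.1345, 0.077]
tool_rot: [0.003, 0.377, 0.926, 0.001]
ft_force: [-0.2, -1.7, 7.1]
gripper_width: 0.13
grasp_force: 34.0
t: 12.02
ee_pos: [0.5919, -0.1347, 0.2512]
tool_rot: [0.005, 0.377, 0.926, 0.002]
ft_force: [0.8, 1.1, -0.1]
gripper_width: 0.134
grasp_force: 34.1
12.0167 [ 0.5919 -0.1347  0.2512] z [ 0.0112 -0.0005 -0.9999] fix [0.0005 0.0112 0.    ] y [0.6976 0.7164 0.0075]
0.0 337 [ 0.0045 -0.0001  0.01  ] [0.0059 0.012  0.0199]
0.03 687 [ 0.0045 -0.0002  0.0449] [0.0182 0.0239 0.0299]
0.06 546 [ 0.0013 -0.0002  0.0677] [0.0293 0.0295 0.0153]
0.532656245186646 -0.07842280000111983
```

View pics/s4.png

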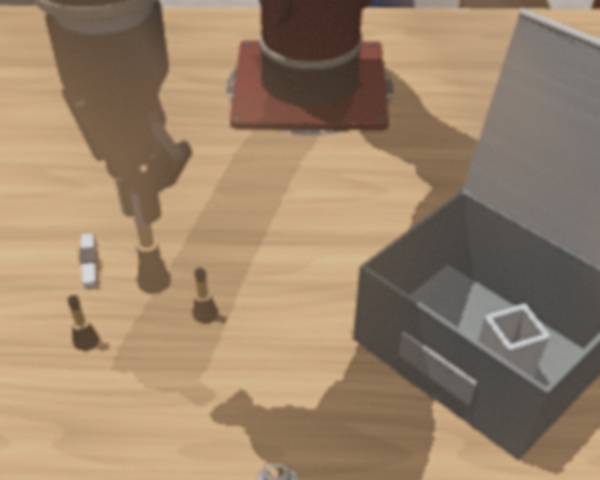

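The stem is held upright, with its foot centred under the tool (crop 152,280). Move to a point just short of the holder (crop 517,327) and look.

```bash
python3 -m handwheel '[[[0,10,0],[0,0.011,0]],[[0,30,0],[0,0.011,0]],[[0,60,0],[0,0.011,0]],[[0,90,0],[0,0.011,0]],[[0,120,0],[0,0.011,0]],[[0,150,0],[0,0.011,0]],[[0,180,0],[0,0.011,0]],[[0,210,0],[0,0.011,0]],[[0,240,0],[0,0.011,0]],[[2,270,0],[0,0.011,0]],[[2,290,0],[0,0.011,0]],[[2,303,0],[0,0.011,0]],[[2,306,0],[0,0.011,0]],[[2,306,0],[0,0.011,0]]]'
cat > w2.py <<'E'
from wr import *
import sys
cv2.imwrite(sys.argv[1],im[:,:,::-1])
P=wcloud(d,i,np.ones(d.shape,bool)); Q=(P-s['ee_pos'])@M
q=Q[(np.hypot(Q[:,0],Q[:,1])<.03)&(Q[:,2]>.06)&(Q[:,2]<.085)];print("foot",len(q),(q.min(0)+q.max(0))/2,np.ptp(q,0))
ux=np.array([-.725,.689]);uy=np.array([-.689,-.725])
for o in outline_of("wrist","well")[:1]:
    L=wcloud(d,i,cv2.dilate(o["pixels"].astype(np.uint8),np.ones((5,5)))>0); L=L[(L[:,2]>.073)&(L[:,2]<.086)]
    x=L[:,:2]@np.c_[ux,uy]; lo,hi=np.percentile(x,[1,99],axis=0); m=(lo+hi)/2
    print("well",o["conf"],o["centre"],len(L),hi-lo,m[0]*ux+m[1]*uy,cv2.minAreaRect((L[:,:2]*1000).astype(np.float32)))
for o in tip_of("wrist","well_mouth")[:1]:
    p,r,t=wray(*o["centre"],i);print("mouth",o["conf"],o["centre"],p+r*(.079-p[2])/r[2])
E
python3 w2.py pics/w2.png
```

```text
t: 13.28
ee_pos: [0.5915, 0.1725, 0.2444]
tool_rot: [-0.004, 0.376, 0.927, -0.002]
ft_force: [0.8, -0.6, -1.0]
gripper_width: 0.131
grasp_force: 34.1
13.2833 [0.5915 0.1725 0.2444] z [-0.009  -0.0014 -1.    ] fix [ 0.0014 -0.009   0.    ] y [ 0.6966  0.7174 -0.0073]
foot 550 [ 0.0016 -0.0002  0.0682] [0.0282 0.0295 0.0164]
well 0.82 [327.4, 127.9] 743 [0.0564 0.0563] [0.5529 0.2116] ((553.0394897460938, 211.52182006835938), (46.708255767822266, 46.84968566894531), 22.017953872680664)
mouth 0.83 [326.1, 129.4] [0.5526 0.2123 0.079 ]
```

View pics/w2.png

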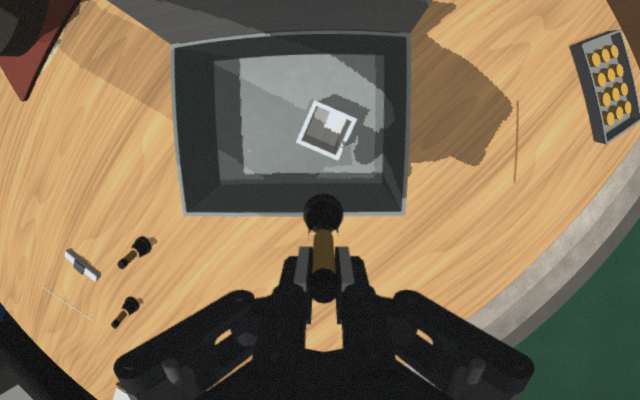

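The holder's mouth is at (326,129) in the wrist view, rotated but clear, and the stem foot is at (322,213). Both measurements put the mouth at (0.553, 0.2115). Go above it, check, then lower.

```bash
python3 -m handwheel '[[[-10,10,0],[0.001,-0.009,0]],[[-25,25,0],[0.001,-0.009,0]],[[-38,38,0],[0.001,-0.009,0]],[[-38,38,-20],[0.001,-0.009,0]],[[-38,38,-40],[0.001,-0.009,0]],[[-38,38,-60],[0.001,-0.009,0]],[[-38,38,-66],[0.001,-0.009,0]],[[-38,38,-66],[0.001,-0.009,0]],[[-38,38,-66],[0.001,-0.009,0]],[[-38,38,-66],[0.001,-0.009,0]]]'
python3 w2.py pics/w3.png
```

```text
t: 14.27
ee_pos: [0.5549, 0.2097, 0.1808]
tool_rot: [0.001, 0.377, 0.926, 0.001]
ft_force: [0.2, -0.4, 0.0]
gripper_width: 0.132
grasp_force: 34.1
14.2667 [0.5549 0.2097 0.1808] z [ 0.0034  0.0015 -1.    ] fix [-0.0015  0.0034  0.    ] y [0.6981 0.716  0.0034]
foot 558 [ 0.0022 -0.0002  0.0674] [0.0285 0.0295 0.0144]
well 0.68 [325.6, 181.6] 882 [0.0485 0.0577] [0.5494 0.2154] ((552.782470703125, 211.69363403320312), (46.97403335571289, 47.390953063964844), 22.133241653442383)
mouth 0.82 [323.3, 197.9] [0.5528 0.2122 0.079 ]
```

View pics/w3.png

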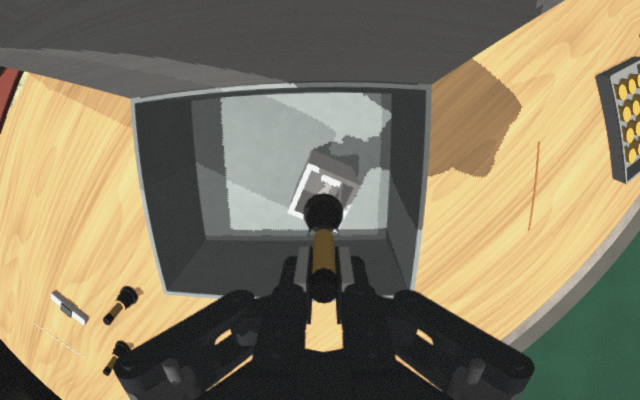

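The foot (322,212) lies over the near part of the mouth as perspective predicts. The offset is about 1.5 mm, so I'll correct that and lower.

```bash
python3 -m handwheel '[[[-1,1,-12],[0,0,0]],[[-1,1,-20],[0,0,0]],[[-1,1,-28],[0,0,0]],[[-1,1,-36],[0,0,0]],[[-1,1,-44],[0,0,0]],[[-1,1,-52],[0,0,0]],[[-1,1,-52],[0,0,0]]]'; python3 -m handwheel '[[[0,0,-8],[0,0,0]],[[0,0,-16],[0,0,0]],[[0,0,-24],[0,0,0]],[[0,0,-32],[0,0,0]],[[0,0,-38],[0,0,0]],[[0,0,-38],[0,0,0]]]'
```

```text
t: 15.0
ee_pos: [0.552, 0.2106, 0.1251]
tool_rot: [-0.0, 0.376, 0.926, -0.001]
ft_force: [-0.8, 0.6, -2.0]
gripper_width: 0.132
grasp_force: 34.1
t: 15.5
ee_pos: [0.5522, 0.2107, 0.0876]
tool_rot: [-0.0, 0.376, 0.926, -0.0]
ft_force: [-0.0, 0.3, -0.7]
gripper_width: 0.135
grasp_force: 34.1
```

```bash
python3 -m handwheel '[[[0,0,-2],[0,0,0]],[[0,0,-3],[0,0,0]],[[0,0,-3],[0,0,0]]]'; python3 -m handwheel '[[[0,0,0],[0,0,0]],[[0,0,0],[0,0,0]],[[0,0,0],[0,0,0]],[[0,0,0],[0,0,0]],[[0,0,0],[0,0,0]],[[0,0,0],[0,0,0]]]' 0.45 20
```

```text
t: 15.75
ee_pos: [0.5532, 0.2111, 0.0864]
tool_rot: [0.001, 0.376, 0.926, 0.001]
ft_force: [0.3, -0.4, -0.6]
gripper_width: 0.137
grasp_force: 34.1
t: 16.25
ee_pos: [0.553, 0.2111, 0.0864]
tool_rot: [0.001, 0.376, 0.926, 0.001]
ft_force: [0.9, -0.2, 0.3]
gripper_width: 0.452
grasp_force: 0.0
```

```bash
python3 -m handwheel '[[[0,0,15],[0,0,0]],[[0,0,35],[0,0,0]],[[0,0,65],[0,0,0]],[[0,0,95],[0,0,0]],[[0,0,125],[0,0,0]],[[0,0,150],[0,0,0]],[[15,-25,160],[0,0,0]],[[30,-50,160],[0,0,0]],[[35,-75,160],[0,0,0]],[[35,-95,160],[0,0,0]],[[35,-100,160],[0,0,0]],[[35,-100,160],[0,0,0]],[[35,-100,160],[0,0,0]]]'
python3 - <<'E'
from h import *
im,d=camera("scene");cv2.imwrite("pics/s5.png",cv2.resize(im[40:280,240:540,::-1],None,fx=2,fy=2))
P=cloud("scene",d);q=P[(np.hypot(P[:,0]-.553,P[:,1]-.2115)<.015)&(P[:,2]>.09)];print(len(q),q.min(0),q.max(0))
o=outline_of("scene","lid")[0];L=cloud("scene",d,cv2.erode(o["pixels"].astype(np.uint8),np.ones((3,3)))>0)
n=np.linalg.svd(L-np.median(L,0),full_matrices=False)[2][2];print("lid",np.pi-np.arccos(abs(n[2])));print(observe()['ft_force'])
E
```

```text
t: 17.33
ee_pos: [0.5878, 0.112, 0.2463]
tool_rot: [0.0, 0.376, 0.927, 0.001]
ft_force: [0.3, 0.7, 0.1]
gripper_width: 0.45
grasp_force: 0.0
76 [0.54660265 0.2045831  0.09073836] [0.55731997 0.21682836 0.11642015]
lid 1.7443920084561482
[-0.21859667  0.15760402  0.11858562]
```

View pics/s5.png

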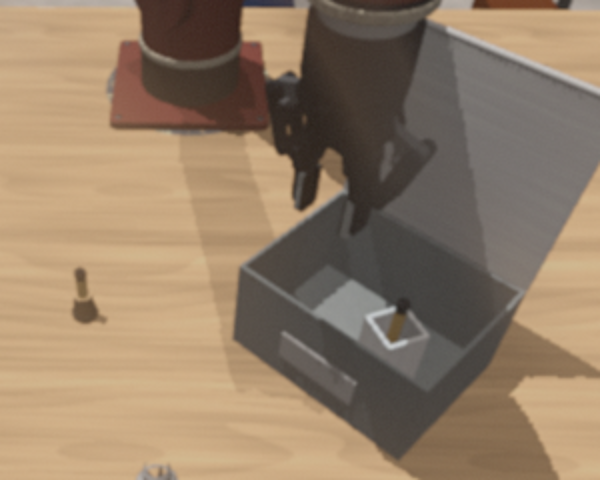

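The stem stands upright in the holder (crop 400,318), with its top at about 0.114 m. The lid is at about 1.74 rad and the gripper is clear, so I'll hand it in.

```bash
python3 -c "
from rig import *
print(close_job())"
```

```text
the job is handed in; nothing more can be done
None
```

The lid rests on its stop at about 1.74 rad, the long stem stands upright in the holder, and the gripper is clear; I handed the job in at about 17 s, but the close call returned no verdict.

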